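# Press a row of tube stoppers home

### The arm

A 6-joint arm with a two-finger parallel gripper is mounted at the origin on the work surface. World frame = base frame: x ahead of the robot, y to its left, z up, the work surface at z = 0. Lengths are in m, angles in rad, forces in N, time in s.
With the tool pointing down it reaches from about 0.15 to 0.775 m from the base axis. Payload 6.1 kg.
Tool frame: the origin (TCP) lies at the centre of the arm's flange, where the gripper is bolted on; the fingertips stand 173 mm ahead of it and the grasp point (between the pads) lies 155 mm ahead of it; z points along the fingers, y is the line along which they close (so a half turn about z gives the same grasp; the last joint's range is limited). The gripper opens to 85 mm and grips with 20 to 120 N. Pads are 22 mm wide; open, the fingers measure 114 mm over their backs; the gripper's body (76 mm by 85 mm) begins 54 mm behind the grasp point. The pads swing forward as they close: fully open they stand 13 mm farther back than shut.
Start: joints at [1.338, 0.126, -0.04, 1.405, 0, 1.571], TCP at [0.121, 0.511, 0.405] pointing down, gripper open.
Joint ranges: [-2.72, 2.72], [-0.95, 1.95], [-1.27, 1.35], [-1.78, 2.02], [-1.46, 1.47], [-3.14, 3.14]. Speed limits (rad/s): [2.39, 2.39, 3.01, 3.14, 3.14, 3.14].

### API

Orientations are given as a unit quaternion [w, x, y, z].
In Python, from rig import * gives the robot as it stands.
- The arm moves only by the tool servo_tool, never from a script. Its argument "plan" is a list of rows, each a list of 3 entries, a list of its own where there are three numbers: the shift along the world's x, y, z each as a share of 0.5 m, from -1 to 1, then the turn, a rotation vector about the world's x, y, z each as a share of 45 degrees, from -1 to 1, then the opening, from 0 (shut) to 1 (fully open). In form: [[[tx, ty, tz], [rx, ry, rz], fingers], ...]. A call has exactly 5 rows; each row shifts and turns the commanded pose from where the row before left it; what a row does not reach is not made up. A row lasts 1/12 s, in which the tool goes at most 41.7 mm and 7.16 degrees, less where a joint would pass 70% of its speed; a pose out of reach is approached as far as the arm can. A call with a number of a shift or a turn outside -1 to 1 is refused whole. A call with a gripper value outside its range is refused whole. The fingers move at their own pace and stop on an object; the grip force is fixed at half the most. Time passes only in rows, so rows that do not move let the fingers close, or fill a call up. It gives the time, the measured TCP pose, the force, the opening and the grip force at its end, in the units of the state.
- read_state(): the state, without advancing time (a new reading comes with each control period).
- capture(name): name is "scene" or "top" or "wrist"; returns a dict with "color" (480x640x3 uint8, red, green, blue), "fx", "fy", "cx", "cy" (pixels), "xyz" and "rotation" of the camera in the world. Camera axes: x right, y down, z forward; pixel columns grow to the right and rows downward; lengths in m; the calibration is good to about 2 mm. A picture is of the moment at which its call begins. There is no depth.
- finish_job(): hands the job in; it is judged then, once.
Trained networks look in a picture, given as the dict that the camera call returned (one of the last four; its "shot" number tells which), for a name from the list of things; names that differ only in an ending like _2 or _b are one class to them, and where a whole thing is asked for, a point or a joint stands for the part that bears it (a point fixed in the world has none). Each returns a list of dicts, best first, with "conf" (0 to 1); they miss things now and then, are a little off and sometimes report something else, mostly with a low value. They report only what shows in the picture. A call takes as long as a camera call. They do not tell look-alikes from the thing itself.
- regions_of(label, picture): "pixels" (480x640 bool, what is visible of it) and "rect" ([centre column, centre row, width, height] in pixels, round what is visible of it).
- landmark_of(label, picture): "centre" ([column, row] in pixels: a listed point, or the origin of a listed thing).
The state is a dict: "t": time; "joint_pos": joint angles; "dq": joint speeds; "joint_torque": joint torques, N m; "position": TCP position; "eef_rot": TCP orientation; "ft_force": force on the tool from outside, world axes, zero at the start; "moment": the same for the moment, N m; "width": finger opening in m; "finger_force": force on a finger pad.
Only numpy, scipy, OpenCV 4.12 (cv2) and the standard library are available. Lean on these libraries where they do the work, as an engineer would, in place of code of your own. Each camera call takes 0.05 s, during which the arm holds its last target. There are 200 camera calls.

### The job

The four stoppers in the tube carrier stand proud of their tubes. Start at the end with the handle loop and run your fingertips along the row in one pass to the other end, lightly pressing each stopper in turn until it is fully home, and from the first stopper to the last stay over the row with the fingertips no more than about 3 cm above the stoppers. Pick nothing up, do not shift the carrier or pull a stopper up, leave the jar, tray and marker alone, and finish with the hand clear.

Things in the scene. Friction and masses are not known exactly. Their poses are not given: they have to be found in the camera images.
- carrier: loose grey tube carrier, 0.9 kg, base 180 x 64 mm, one row of four clear tubes along its x axis at x = -60, -20, 20, 60 mm, y = 0. Origin: centre of its underside, z up. A level steel handle loop (34 mm wide, top 67 mm high) sticks out 43 mm past the base at the -x end: the handle end. Tube rims are 80 mm above the bench; a stopper that is home rests on its rim, top at 94 mm.
- stopper1 (a joint): how far stopper 1 is pushed down (m): 0.012 is fully home on the rim (a firm stop), 0 is 12 mm proud. It starts 4 to 8 mm proud. It slides straight down against about 3 N of friction and stays where it is left; it does not spring back.
- stopper1_top (a point): centre of the flat top of stopper 1, the one next to the handle loop (carrier x = -60 mm). All four are alike: round amber-yellow plastic heads 19 mm across, 14 mm high; the top 6 mm is a springy pad, 17 mm across, that yields 1 mm per 4 N (4 mm at most) and recovers. The point rides on the stopper: 94 mm above the bench when home.
- stopper2 (a joint): how far stopper 2 is pushed down (m): 0.012 is fully home on the rim (a firm stop), 0 is 12 mm proud. It starts 4 to 8 mm proud. It slides straight down against about 3 N of friction and stays where it is left; it does not spring back.
- stopper2_top (a point): centre of the flat top of stopper 2, second from the handle (carrier x = -20 mm). All four are alike: round amber-yellow plastic heads 19 mm across, 14 mm high; the top 6 mm is a springy pad, 17 mm across, that yields 1 mm per 4 N (4 mm at most) and recovers. The point rides on the stopper: 94 mm above the bench when home.
- stopper3 (a joint): how far stopper 3 is pushed down (m): 0.012 is fully home on the rim (a firm stop), 0 is 12 mm proud. It starts 4 to 8 mm proud. It slides straight down against about 3 N of friction and stays where it is left; it does not spring back.
- stopper3_top (a point): centre of the flat top of stopper 3, third from the handle (carrier x = 20 mm). All four are alike: round amber-yellow plastic heads 19 mm across, 14 mm high; the top 6 mm is a springy pad, 17 mm across, that yields 1 mm per 4 N (4 mm at most) and recovers. The point rides on the stopper: 94 mm above the bench when home.
- stopper4 (a joint): how far stopper 4 is pushed down (m): 0.012 is fully home on the rim (a firm stop), 0 is 12 mm proud. It starts 4 to 8 mm proud. It slides straight down against about 3 N of friction and stays where it is left; it does not spring back.
- stopper4_top (a point): centre of the flat top of stopper 4, the last, at the far end from the handle (carrier x = 60 mm). All four are alike: round amber-yellow plastic heads 19 mm across, 14 mm high; the top 6 mm is a springy pad, 17 mm across, that yields 1 mm per 4 N (4 mm at most) and recovers. The point rides on the stopper: 94 mm above the bench when home.
- jar: bystander: closed amber jar, 48 mm across, 65 mm high, loose; origin under its centre
- tray: bystander: small open white tray 70 x 100 x 30 mm, loose; origin under its centre
- marker: bystander: marker pen about 122 mm long, 16 mm thick, lying along its x axis (from -45 to +78 mm), loose; origin on the bench under its barrel
Not all that is in view belongs to the job. What is shaped like the carrier but green is not meant.

How it is judged:
By the outcome, as a careful person would: the job done as asked, in the order asked, and still so for the second after the job is handed in, with the robot touching nothing.
It also fails if it takes over 42 s, if anything falls off the work surface, if the arm or the gripper's body presses on something with over 40 N, if the wrist force passes 120 N, or if a joint passes its speed limit or range.

## Working session

There is one attempt and no reset: what is moved stays moved. The work goes in short steps, Python scripts to look and compute and a tool call to move; the robot and the scene stay as the last step left them, time stands still between calls to the robot, and variables do not carry over. Pictures are saved under pics/ and viewed, at most 10 in all, crops included, and the job is handed in when it is done.

Besides the shell and the picture viewer there is one more tool, called after "Call:" as name([rows], argument=value, ...), one row to a line, values as JSON. servo_tool: Moves the arm, as the interface text tells. Shift numbers are shares of 0.5 m and turn numbers shares of 45 degrees, none past 1 either way. Its arguments: {"type":"object","properties":{"plan":{"type":"array","items":{"type":"array"}}},"required":["plan"]}

```bash
mkdir -p pics; cat > h.py <<'E'
from rig import *
import numpy as np, cv2
def save(p,n): cv2.imwrite('pics/'+n,cv2.cvtColor(p['color'],cv2.COLOR_RGB2BGR))
def ray(p,uv):
    R=np.array(p['rotation'],float)
    if R.shape!=(3,3):
        from scipy.spatial.transform import Rotation as Ro
        R=Ro.from_quat(np.roll(R,-1)).as_matrix()
    d=R@np.array([(uv[0]-p['cx'])/p['fx'],(uv[1]-p['cy'])/p['fy'],1.])
    return np.array(p['xyz'],float),d/np.linalg.norm(d)
def tri(obs):
    A=np.zeros((3,3));b=np.zeros(3)
    for p,uv in obs:
        o,d=ray(p,uv);M=np.eye(3)-np.outer(d,d);A+=M;b+=M@o
    x=np.linalg.solve(A,b)
    res=[np.linalg.norm(np.cross(x-ray(p,uv)[0],ray(p,uv)[1])) for p,uv in obs]
    return x,res
def atz(p,uv,z):
    o,d=ray(p,uv);return o+d*(z-o[2])/d[2]
E
python3 - <<'E'
from h import *
for n in ('scene','top','wrist'):
    p=capture(n);save(p,n+'0.png');print(n,p['xyz'],p['fx'])
    for l in ('carrier','stopper1_top','stopper2_top','stopper3_top','stopper4_top','jar','tray','marker'):
        print(l,[(np.round(r['centre']).tolist(),round(r['conf'],2),np.round(atz(p,r['centre'],0 if 'top' not in l else .1),3).tolist()) for r in landmark_of(l,p)[:5]])
s=read_state();print(s['t'],s['position'],s['eef_rot'],s['width'])
E
```

```text
scene [0.9431475  0.23351201 0.70653984] 590.0945292747488
carrier [([472.0, 289.0], 0.78, [0.485, 0.244, 0.0]), ([308.0, 206.0], 0.73, [0.454, -0.025, 0.0]), ([227.0, 249.0], 0.61, [0.576, -0.093, 0.0])]
stopper1_top [([211.0, 244.0], 0.79, [0.631, -0.069, 0.1]), ([440.0, 235.0], 0.77, [0.492, 0.183, 0.1])]
stopper2_top [([478.0, 240.0], 0.77, [0.479, 0.227, 0.1]), ([214.0, 218.0], 0.73, [0.595, -0.087, 0.1])]
stopper3_top [([505.0, 254.0], 0.63, [0.484, 0.264, 0.1]), ([218.0, 194.0], 0.52, [0.558, -0.103, 0.1])]
stopper4_top [([216.0, 171.0], 0.76, [0.525, -0.127, 0.1]), ([540.0, 257.0], 0.63, [0.469, 0.304, 0.1])]
jar [([150.0, 234.0], 0.82, [0.603, -0.208, 0.0])]
tray [([312.0, 205.0], 0.75, [0.45, -0.019, 0.0])]
marker [([304.0, 300.0], 0.87, [0.601, 0.044, 0.0])]
top [0.523196   0.04474449 0.72639685] 503.60184479197284
carrier [([413.0, 239.0], 0.95, [0.582, -0.098, 0.0]), ([176.0, 305.0], 0.84, [0.488, 0.243, 0.0])]
stopper1_top [([205.0, 299.0], 0.76, [0.5, 0.18, 0.1]), ([406.0, 194.0], 0.73, [0.63, -0.07, 0.1])]
stopper2_top [([422.0, 216.0], 0.76, [0.602, -0.09, 0.1]), ([169.0, 306.0], 0.65, [0.492, 0.225, 0.1])]
stopper3_top [([137.0, 314.0], 0.79, [0.482, 0.264, 0.1]), ([433.0, 249.0], 0.77, [0.56, -0.103, 0.1])]
stopper4_top [([453.0, 275.0], 0.74, [0.528, -0.126, 0.1]), ([106.0, 321.0], 0.58, [0.474, 0.302, 0.1]), ([491.0, 226.0], 0.2, [0.59, -0.176, 0.1])]
jar [([493.0, 227.0], 0.91, [0.599, -0.214, 0.0])]
tray [([363.0, 331.0], 0.77, [0.45, -0.024, 0.0])]
marker []
wrist [0.0470306  0.52838133 0.37555394] 349.83313810124
carrier []
stopper1_top []
stopper2_top []
stopper3_top []
stopper4_top []
jar []
tray []
marker []
1.35 [0.12111242 0.51082218 0.40469449] [-2.18674870e-06  1.16139887e-01  9.93232866e-01  4.02302626e-06] 0.08547473800847333
```

View pics/scene0.png

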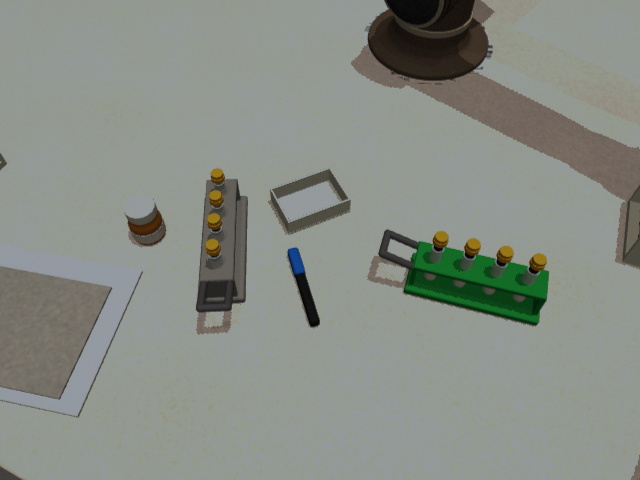

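View pics/top0.png

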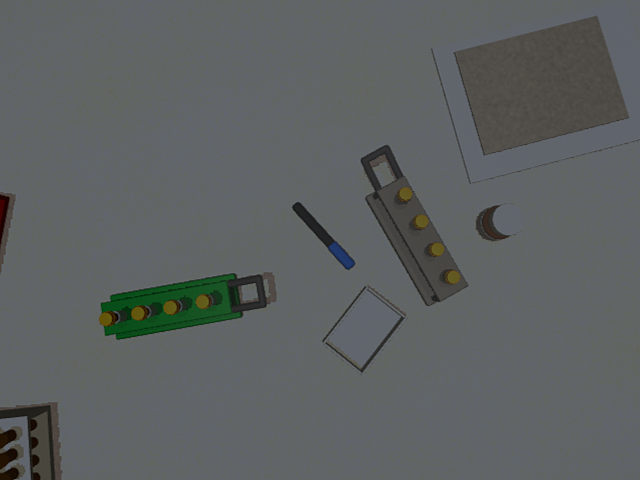

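The candidates are the grey carrier (scene 227,249; top 413,239) and the green one (scene 472,289; top 176,305). I choose the grey one. Its handle loop is at scene (213,292), top (381,168), so stopper1 is at scene (212,246), top (405,194), and the row ends at top (453,276). The jar cap and the bottles at top (10,440) are not the target.

```bash
python3 - <<'E'
from h import *
a=capture('scene');b=capture('top')
c=a['color'][150:320,130:330];cv2.imwrite('pics/crop1.png',cv2.cvtColor(cv2.resize(c,None,fx=3,fy=3,interpolation=2),cv2.COLOR_RGB2BGR))
P=[]
for i in range(1,5):
    u=[]
    for p,(x0,y0,x1,y1) in ((a,(190,150,240,265)),(b,(390,180,470,290))):
        u.append((p,[r['centre'] for r in landmark_of(f'stopper{i}_top',p) if x0<r['centre'][0]<x1 and y0<r['centre'][1]<y1][0]))
    x,res=tri(u);P.append(x);print(i,x.round(4),np.round(res,4))
P=np.array(P);d=P[3]-P[0];print(np.linalg.norm(np.diff(P[:,:2],axis=0),axis=1),np.degrees(np.arctan2(d[1],d[0])))
E
```

```text
1 [ 0.6317 -0.0686  0.1012] [0.002 0.002]
2 [ 0.5966 -0.0859  0.1047] [0.0036 0.0036]
3 [ 0.5596 -0.1055  0.096 ] [0.0014 0.0014]
4 [ 0.5252 -0.1247  0.101 ] [0.0002 0.0002]
[0.03916263 0.04185518 0.03937873] -152.2285754463802
```

View pics/crop1.png

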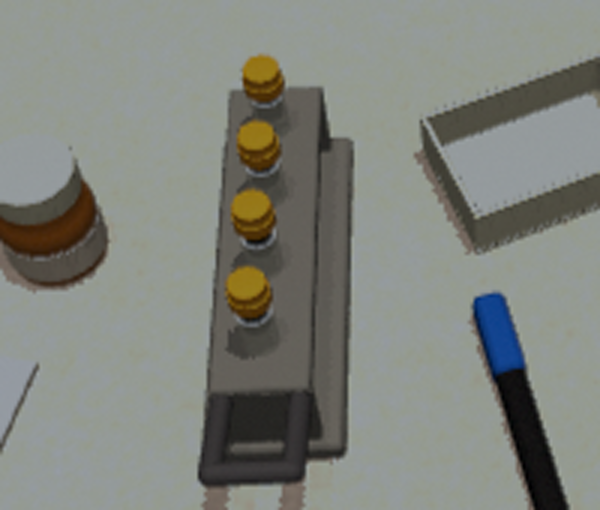

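The crop shows the grey carrier with its handle loop nearest at (252,435) and stopper1 at (249,285). The jar and marker stand clear. Heights of about 0.10 m and a pitch of about 40 mm both fit the description, so I'm moving over stopper 1 with the fingers shut.

Call:
servo_tool([
  [[0.051,-0.058,-0.007],[0,0,0.046],0],
  [[0.051,-0.058,-0.007],[0,0,0.046],0],
  [[0.051,-0.058,-0.007],[0,0,0.046],0],
  [[0.051,-0.058,-0.007],[0,0,0.046],0],
  [[0.051,-0.058,-0.007],[0,0,0.046],0],
])

```text
t: 2.27
position: [0.2493, 0.3644, 0.3871]
eef_rot: [0.0, 0.025, 1.0, 0.0]
ft_force: [1.1, -0.2, -1.3]
width: 0.0256
finger_force: 0.0
```

Call:
servo_tool([
  [[0.051,-0.058,-0.007],[0,0,0.046],0],
  [[0.051,-0.058,-0.007],[0,0,0.046],0],
  [[0.051,-0.058,-0.007],[0,0,0.046],0],
  [[0.051,-0.058,-0.007],[0,0,0.046],0],
  [[0.051,-0.058,-0.007],[0,0,0.046],0],
])

```text
t: 2.68
position: [0.3769, 0.2191, 0.3698]
eef_rot: [0.0, -0.065, 0.998, 0.0]
ft_force: [0.3, 0.2, -0.4]
width: -0.0
finger_force: 0.0
```

Call:
servo_tool([
  [[0.051,-0.058,-0.007],[0,0,0.046],0],
  [[0.051,-0.058,-0.007],[0,0,0.046],0],
  [[0.051,-0.058,-0.007],[0,0,0.046],0],
  [[0.051,-0.058,-0.007],[0,0,0.046],0],
  [[0.051,-0.058,-0.007],[0,0,0.046],0],
])

```text
t: 3.1
position: [0.5046, 0.074, 0.3522]
eef_rot: [0.0, -0.155, 0.988, 0.0]
ft_force: [1.1, 1.3, 0.3]
width: 0.0001
finger_force: 0.0
```

Call:
servo_tool([
  [[0.051,-0.058,-0.007],[0,0,0.046],0],
  [[0.051,-0.058,-0.007],[0,0,0.046],0],
  [[0.051,-0.058,-0.007],[0,0,0.046],0],
  [[0.051,-0.058,-0.007],[0,0,0.046],0],
  [[0,0,0],[0,0,0],0],
])

```text
t: 3.52
position: [0.6089, -0.0447, 0.3359]
eef_rot: [-0.0, -0.223, 0.975, -0.001]
ft_force: [-1.3, 0.9, -0.1]
width: 0.0002
finger_force: 0.0
```

```bash
python3 - <<'E'
from h import *
p=capture('wrist');save(p,'w1.png');print(p['xyz'])
for i in range(1,5):
    print(i,[(np.round(r['centre'],1).tolist(),round(r['conf'],2),atz(p,r['centre'],.1).round(4).tolist()) for r in landmark_of(f'stopper{i}_top',p)[:3]])
s=read_state();print(s['t'],s['position'],s['ft_force'])
E
```

```text
[ 0.54039669 -0.07861974  0.30687489]
1 [([271.3, 273.9], 0.89, [0.6318, -0.0675, 0.1])]
2 [([263.9, 210.9], 0.92, [0.5961, -0.0879, 0.1])]
3 [([257.7, 143.0], 0.94, [0.5613, -0.1066, 0.1])]
4 [([246.3, 66.4], 0.71, [0.5275, -0.1275, 0.1]), ([260.9, 212.4], 0.24, [0.5977, -0.0892, 0.1])]
3.7667 [ 0.60505458 -0.03943727  0.33849609] [0.07086591 0.81828889 0.9224729 ]
```

View pics/w1.png

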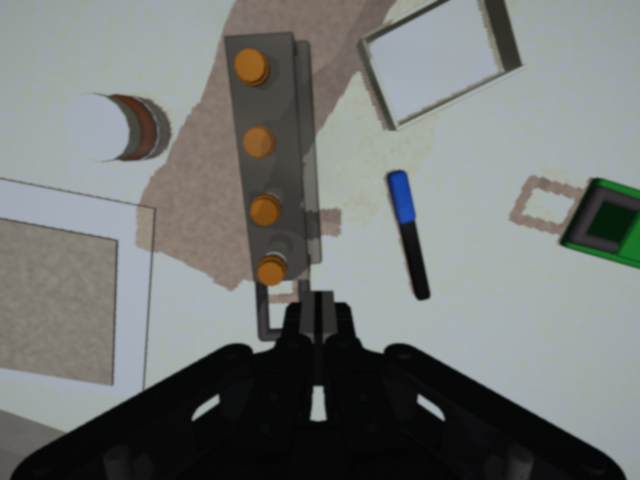

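The wrist view shows the four stopper heads at (271,270), (264,211), (258,142) and (250,67), with the handle loop at (280,310). This agrees with the triangulation to about 2 mm. Next I lower to just above stopper 1.

Call:
servo_tool([
  [[0.018,-0.018,-0.01],[0,0,0.018],0],
  [[0.017,-0.019,-0.025],[0,0,0.018],0],
  [[0.017,-0.019,-0.025],[0,0,0.018],0],
  [[0,0,-0.02],[0,0,0],0],
  [[0,0,0],[0,0,0],0],
])

```text
t: 4.18
position: [0.6306, -0.0672, 0.2962]
eef_rot: [-0.002, -0.246, 0.969, 0.001]
ft_force: [-0.8, 1.0, -0.5]
width: 0.0006
finger_force: 0.0
```

Call:
servo_tool([
  [[0,0,-0.01],[0,0,0],0],
  [[0,0,-0.01],[0,0,0],0],
  [[0,0,-0.006],[0,0,0],0],
  [[0,0,0],[0,0,0],0],
  [[0,0,0],[0,0,0],0],
])

```text
t: 4.6
position: [0.6314, -0.0679, 0.2854]
eef_rot: [0.0, -0.246, 0.969, -0.0]
ft_force: [1.0, 0.1, -0.7]
width: 0.0001
finger_force: 0.0
```

Call:
servo_tool([
  [[0,0,-0.004],[0,0,0],0],
  [[0,0,-0.004],[0,0,0],0],
  [[0,0,-0.004],[0,0,0],0],
  [[0,0,-0.004],[0,0,0],0],
  [[0,0,0],[0,0,0],0],
])

```text
t: 5.02
position: [0.6315, -0.0682, 0.2766]
eef_rot: [-0.0, -0.245, 0.969, 0.0]
ft_force: [0.1, -0.2, -0.8]
width: -0.0
finger_force: 0.0
```

Call:
servo_tool([
  [[0,0,-0.002],[0,0,0],0],
  [[0,0,-0.002],[0,0,0],0],
  [[0,0,-0.002],[0,0,0],0],
  [[0,0,0],[0,0,0],0],
  [[0,0,0],[0,0,0],0],
])

```text
t: 5.43
position: [0.6316, -0.0682, 0.2745]
eef_rot: [0.0, -0.245, 0.969, -0.0]
ft_force: [0.0, -1.1, 1.9]
width: -0.0002
finger_force: 0.8
```

Call:
servo_tool([
  [[0,0,-0.002],[0,0,0],0],
  [[0,0,-0.002],[0,0,0],0],
  [[0,0,0],[0,0,0],0],
  [[0,0,0],[0,0,0],0],
  [[0,0,0],[0,0,0],0],
])

```text
t: 5.85
position: [0.6317, -0.0682, 0.2723]
eef_rot: [0.0, -0.245, 0.969, -0.0]
ft_force: [-0.7, -0.9, 2.8]
width: -0.0
finger_force: 1.2
```

Call:
servo_tool([
  [[0,0,-0.002],[0,0,0],0],
  [[0,0,-0.002],[0,0,0],0],
  [[0,0,-0.002],[0,0,0],0],
  [[0,0,-0.002],[0,0,0],0],
  [[0,0,-0.002],[0,0,0],0],
])

```text
t: 6.27
position: [0.6317, -0.0682, 0.2671]
eef_rot: [0.0, -0.245, 0.969, -0.0]
ft_force: [-0.2, -0.1, 3.4]
width: 0.0003
finger_force: 1.4
```

Call:
servo_tool([
  [[0,0,-0.002],[0,0,0],0],
  [[0,0,-0.002],[0,0,0],0],
  [[0,0,0],[0,0,0],0],
  [[0,0,0],[0,0,0],0],
  [[0,0,0],[0,0,0],0],
])

```text
t: 6.68
position: [0.6316, -0.0682, 0.2658]
eef_rot: [0.0, -0.245, 0.969, -0.0]
ft_force: [-1.8, -0.4, 6.1]
width: 0.0
finger_force: 3.2
```

Call:
servo_tool([
  [[0,0,-0.002],[0,0,0],0],
  [[0,0,0],[0,0,0],0],
  [[0,0,0],[0,0,0],0],
  [[0,0,0],[0,0,0],0],
  [[0,0,0],[0,0,0],0],
])

```text
t: 7.1
position: [0.6316, -0.0682, 0.2652]
eef_rot: [0.0, -0.245, 0.969, -0.0]
ft_force: [-2.8, -0.6, 8.6]
width: -0.0001
finger_force: 4.3
```

Stopper 1 is home: the force now rises at about 4 N/mm at the home height. Lift slightly and go to stopper 2.

Call:
servo_tool([
  [[0,0,0.018],[0,0,0],0],
  [[0,0,0.02],[0,0,0],0],
  [[-0.02,-0.01,0],[0,0,0],0],
  [[-0.025,-0.014,0],[0,0,0],0],
  [[-0.0256,-0.014,0],[0,0,0],0],
])

```text
t: 7.52
position: [0.5955, -0.0874, 0.283]
eef_rot: [-0.0, -0.246, 0.969, 0.0]
ft_force: [-0.1, -0.3, -1.0]
width: 0.0004
finger_force: 0.0
```

Call:
servo_tool([
  [[0,0,0],[0,0,0],0],
  [[0,0,0],[0,0,0],0],
  [[0,0,-0.006],[0,0,0],0],
  [[0,0,-0.006],[0,0,0],0],
  [[0,0,-0.004],[0,0,0],0],
])

```text
t: 7.93
position: [0.5966, -0.087, 0.2746]
eef_rot: [-0.0, -0.246, 0.969, 0.0]
ft_force: [-0.0, -0.2, 2.4]
width: -0.0003
finger_force: 1.4
```

Call:
servo_tool([
  [[0,0,-0.004],[0,0,0],0],
  [[0,0,-0.004],[0,0,0],0],
  [[0,0,-0.004],[0,0,0],0],
  [[0,0,-0.004],[0,0,0],0],
  [[0,0,0],[0,0,0],0],
])

```text
t: 8.35
position: [0.5965, -0.087, 0.2669]
eef_rot: [0.0, -0.246, 0.969, 0.0]
ft_force: [0.4, 0.9, 1.5]
width: 0.0002
finger_force: 1.1
```

Call:
servo_tool([
  [[0,0,-0.002],[0,0,0],0],
  [[0,0,-0.002],[0,0,0],0],
  [[0,0,-0.002],[0,0,0],0],
  [[0,0,0],[0,0,0],0],
  [[0,0,0],[0,0,0],0],
])

```text
t: 8.77
position: [0.5964, -0.0871, 0.2653]
eef_rot: [0.001, -0.246, 0.969, -0.0]
ft_force: [-2.0, 1.7, 8.0]
width: 0.0001
finger_force: 4.2
```

Call:
servo_tool([
  [[0,0,0.018],[0,0,0],0],
  [[0,0,0.02],[0,0,0],0],
  [[-0.02,-0.01,0],[0,0,0],0],
  [[-0.025,-0.014,0],[0,0,0],0],
  [[-0.0252,-0.0144,0],[0,0,0],0],
])

```text
t: 9.18
position: [0.5603, -0.1067, 0.2831]
eef_rot: [-0.0, -0.246, 0.969, -0.0]
ft_force: [0.2, -0.1, -0.4]
width: -0.0004
finger_force: 0.0
```

Call:
servo_tool([
  [[0,0,0],[0,0,0],0],
  [[0,0,0],[0,0,0],0],
  [[0,0,-0.006],[0,0,0],0],
  [[0,0,-0.006],[0,0,0],0],
  [[0,0,-0.004],[0,0,0],0],
])

```text
t: 9.6
position: [0.5615, -0.1062, 0.2745]
eef_rot: [-0.0, -0.246, 0.969, 0.0]
ft_force: [0.4, 0.0, 0.0]
width: -0.0001
finger_force: 0.0
```

Call:
servo_tool([
  [[0,0,-0.004],[0,0,0],0],
  [[0,0,-0.004],[0,0,0],0],
  [[0,0,-0.004],[0,0,0],0],
  [[0,0,-0.004],[0,0,0],0],
  [[0,0,0],[0,0,0],0],
])

```text
t: 10.02
position: [0.5613, -0.1062, 0.267]
eef_rot: [0.0, -0.246, 0.969, 0.0]
ft_force: [0.5, 0.9, 2.5]
width: -0.0004
finger_force: 1.1
```

Call:
servo_tool([
  [[0,0,-0.002],[0,0,0],0],
  [[0,0,-0.002],[0,0,0],0],
  [[0,0,-0.002],[0,0,0],0],
  [[0,0,0],[0,0,0],0],
  [[0,0,0],[0,0,0],0],
])

```text
t: 10.43
position: [0.5612, -0.1062, 0.2653]
eef_rot: [0.001, -0.246, 0.969, -0.0]
ft_force: [-2.0, 2.8, 8.4]
width: 0.0003
finger_force: 4.3
```

Call:
servo_tool([
  [[0,0,0.018],[0,0,0],0],
  [[0,0,0.02],[0,0,0],0],
  [[-0.02,-0.01,0],[0,0,0],0],
  [[-0.025,-0.014,0],[0,0,0],0],
  [[-0.0252,-0.0144,0],[0,0,0],0],
])

```text
t: 10.85
position: [0.5247, -0.1261, 0.2828]
eef_rot: [-0.0, -0.246, 0.969, 0.0]
ft_force: [0.3, 1.1, 0.1]
width: 0.0002
finger_force: 0.0
```

Call:
servo_tool([
  [[0,0,0],[0,0,0],0],
  [[0,0,0],[0,0,0],0],
  [[0,0,-0.006],[0,0,0],0],
  [[0,0,-0.006],[0,0,0],0],
  [[0,0,-0.004],[0,0,0],0],
])

```text
t: 11.27
position: [0.5262, -0.1255, 0.2745]
eef_rot: [-0.0, -0.246, 0.969, 0.0]
ft_force: [0.4, -0.5, 0.4]
width: -0.0001
finger_force: 0.0
```

Call:
servo_tool([
  [[0,0,-0.004],[0,0,0],0],
  [[0,0,-0.004],[0,0,0],0],
  [[0,0,-0.004],[0,0,0],0],
  [[0,0,-0.004],[0,0,0],0],
  [[0,0,0],[0,0,0],0],
])

```text
t: 11.68
position: [0.5262, -0.1255, 0.267]
eef_rot: [0.0, -0.246, 0.969, 0.0]
ft_force: [-0.1, 0.4, 2.3]
width: 0.0002
finger_force: 1.1
```

Call:
servo_tool([
  [[0,0,-0.002],[0,0,0],0],
  [[0,0,-0.002],[0,0,0],0],
  [[0,0,-0.002],[0,0,0],0],
  [[0,0,0],[0,0,0],0],
  [[0,0,0],[0,0,0],0],
])

```text
t: 12.1
position: [0.5261, -0.1255, 0.2652]
eef_rot: [0.001, -0.246, 0.969, -0.0]
ft_force: [-3.0, 1.4, 7.8]
width: -0.0
finger_force: 4.4
```

Call:
servo_tool([
  [[0,0,0.02],[0,0,0],0],
  [[0,0,0.05],[0,0,0],0],
  [[0,0,0.07],[0,0,0],0],
  [[0,0,0.07],[0,0,0],0],
  [[0,0,0.04],[0,0,0],0],
])

```text
t: 12.52
position: [0.5262, -0.1257, 0.3932]
eef_rot: [0.002, -0.245, 0.969, -0.001]
ft_force: [0.8, 0.1, 0.8]
width: 0.0001
finger_force: 0.0
```

Call:
servo_tool([
  [[-0.04,0.04,0],[0,0,0],0],
  [[-0.07,0.07,0],[0,0,0],0],
  [[-0.07,0.07,0],[0,0,0],0],
  [[-0.07,0.07,0],[0,0,0],0],
  [[0,0,0],[0,0,0],0],
])

```text
t: 12.93
position: [0.4133, -0.0144, 0.3899]
eef_rot: [-0.001, -0.247, 0.969, 0.001]
ft_force: [0.5, -0.1, -0.1]
width: 0.0002
finger_force: 0.0
```

```bash
python3 - <<'E'
from h import *
a=capture('scene');b=capture('top')
f=lambda c:cv2.resize(c,(390,300))
cv2.imwrite('pics/end.png',cv2.cvtColor(np.hstack([f(a['color'][130:330,100:360]),f(b['color'][140:340,300:560])]),cv2.COLOR_RGB2BGR))
P=[]
for i in range(1,5):
    u=[]
    for p,(x0,y0,x1,y1) in ((a,(190,150,240,265)),(b,(390,180,470,290))):
        u+=[(p,r['centre']) for r in landmark_of(f'stopper{i}_top',p) if x0<r['centre'][0]<x1 and y0<r['centre'][1]<y1][:1]
    if len(u)==2: print(i,tri(u)[0].round(4))
print(read_state()['t'])
E
```

```text
1 [ 0.632  -0.0726  0.0852]
2 [ 0.5986 -0.0882  0.0926]
3 [ 0.5601 -0.1055  0.0898]
4 [ 0.5243 -0.1253  0.0936]
13.4333
```

View pics/end.png

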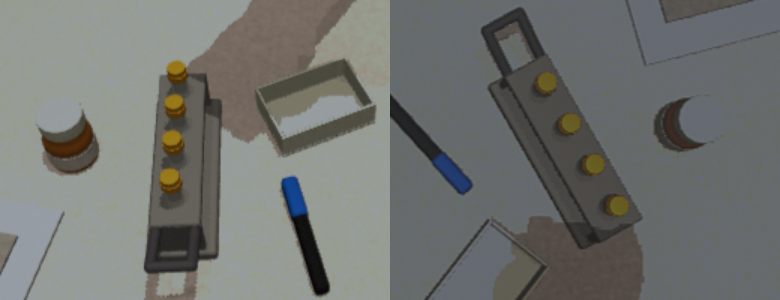

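All four stoppers, at scene-crop (171,180) to (177,72), now sit down on their rims. The carrier and bystanders haven't moved, and the hand is clear.

```bash
python3 -c "
from rig import *
print(finish_job())"
```

```text
the job is handed in; nothing more can be done
None
```

I pressed all four stoppers home in one pass from the handle end, staying within 3 cm above the row; nothing else visibly moved, the hand finished clear, and the job was handed in at about 13.4 s.

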